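Set the castle nut of the trolley wheel and lock it with its pin

TASK

The supply trolley's wheel has been put back on its stub axle: tighten the slotted castle nut clockwise until you feel it seat against the washer and turn stiff, then carry on only as far as the next slot that lines up with the cross hole in the axle, no tighter. Then ease the locking pin through slot and hole, without forcing it, until its shoulder is up against the nut, and let go. Do not push the other things on the table about.

Things in the scene. Friction and masses are not known exactly. Their poses are not given: they have to be found in the camera images.
- axle: upright stub axle with all it carries, fixed on a plate on the table; origin on its axis at table height, z up, x along the cross hole. From below: 200 mm wheel lying flat (tyre top 70 mm above the table), steel hub 62 mm across up to 84 mm, washer 53 mm across up to 88 mm, castle nut, threaded axle end 30 mm across, rising to 130 mm
- hole (a point): centre of the cross hole, on the axle's axis 117.5 mm above the table. A round through hole 7.5 mm across that runs level along this frame's x axis (z is up), open at both ends: the pin may go in from either. A dark saw cut across the axle's end face runs parallel to it
- nut_mid (a point): centre of the hexagon of the dark castle nut: 46 mm across flats, 53 across corners, 88 to 112 mm above the table; on it a crown 43 mm across up to 121 mm with six slots 7.5 mm wide, one over the middle of each flat. z up; x points at a corner, so slots lie at 30, 90, 150, 210, 270 and 330 degrees from x.
- nut: the same nut, origin at its underside, same axes. Clockwise from above tightens. It starts loose, short of seating by an amount that cannot be seen. Loose it takes about 0.1 N m to turn, seated about 1 N m at once (the washer then turns with it). The wanted slot comes 14 to 46 degrees after seating; one that lines up earlier, while the nut is loose, is not it. The nut stays where it is left
- pin_grip (a point): centre of the grip of the steel locking pin, loose on the table: a block 26 mm long (x), 12 wide (y), 14 high (z), its centre 7 mm above the table. x points along the pin to its tip: block to +13 mm, round shoulder 12 mm across from +13 to +17, then a plain shank 5.5 mm across to the tapered tip at +69, all on the line through this point. About 45 g
- pin_seat (a point): point on the shank's axis 38 mm ahead of pin_grip (21 mm ahead of the shoulder's face); it lies at the centre of the cross hole when the pin is home with its shoulder against the crown of the nut
- sanitiser: bystander: clear pump bottle of hand gel with a blue label, 63 mm across, 186 mm high; origin under its centre
- tin: bystander: small round tin, 72 mm across, 62 mm high; origin under its centre
- spanner: bystander: steel spanner 240 mm long, lying; origin under its middle
- grease_pot: bystander: black grease pot, 68 mm across, 40 mm high; origin under its centre
- label_roll: bystander: roll of paper labels standing on end, 56 mm across, 30 mm high; origin under its centre
- cassette0: bystander: white plastic test cassette 70 x 21 x 5 mm lying near the pin; origin under its centre
- cassette1: bystander: another such test cassette; origin under its centre
- disc_face (a point): centre of the upper face of the brass spring disc under the washer, on the axle's axis, 32.0 mm below the hole's centre when the nut is as it should be. The seated nut presses it down along the fine thread (2 mm a turn), less than 0.3 mm in all: too little for eye or reading; the stiffness of the nut tells it

How it is judged:
On the way:
1. the nut has been seated and stands at the first slot that lines up with the cross hole after seating ((angle between the y axis of nut_mid and the x axis of hole, either way round below 0.07 rad or angle between the y axis of nut_mid and the x axis of hole, either way round between 0.9772 and 1.1172 rad) and z of disc_face in the frame of hole below -0.03197 m), for 0.2 s.
At the end, for the whole second after the job is handed in: The seated nut has pressed the disc to 32.0 mm below the hole, not past it; a slot stands within 4 degrees (0.07 rad) of the cross hole; the pin lies through both within 0.15 rad of the hole's axis, its shoulder within 4 mm of the nut's crown, and is let go (all of step 1 and distance between pin_seat and hole below 0.004 m and angle between the x axis of pin_grip and the x axis of hole, either way round below 0.15 rad); the robot touches nothing.
It fails at once if the nut is tightened more than about 9 degrees past the wanted slot (z of disc_face in the frame of hole below -0.03205 m).
It fails at once if the pin is forced against the axle or the nut with more than 25 N (contact force between pin and axle above 25 N).
It fails at once if a bystander is pushed more than 30 mm (distance of any of sanitiser, tin, spanner, grease_pot, label_roll, cassette0, cassette1 from where it was at the start of the episode above 0.03 m).
It also fails if it takes over 72 s, if anything falls off the work surface, if the arm or the gripper's body presses on something with over 40 N, if the wrist force passes 120 N, or if a joint passes its speed limit or range.

ROBOT

A 6-joint arm with a two-finger parallel gripper is mounted at the origin on the work surface. World frame = base frame: x ahead of the robot, y to its left, z up, the work surface at z = 0. Lengths are in m, angles in rad, forces in N, time in s.
With the tool pointing down it reaches from about 0.275 to 0.875 m from the base axis. Payload 12.5 kg.
Tool frame: the origin (TCP) lies midway between the tips of the shut fingers; the grasp point (between the pads) lies robot.hold_point_z behind it (robot.hold_point_z is the distance from the TCP to the grasp point, in m); z points along the fingers, y is the line along which they close (so a half turn about z gives the same grasp; the last joint's range is limited). The gripper opens to 85 mm and grips with 20 to 120 N. Pads are 22 mm wide; open, the fingers measure 114 mm over their backs; the gripper's body (76 mm by 85 mm) begins 54 mm behind the grasp point. The pads swing forward as they close: fully open they stand 13 mm farther back than shut.
Start: joints at [1.146, 0.351, 1.652, -0, 1.139, -0.085], TCP at [0.183, 0.519, 0.231] pointing down, gripper open.
Joint ranges: [-2.75, 2.75], [-0.79, 2.1], [0.01, 2.65], [-1.57, 4.71], [0.07, 3.14], [-2.87, 2.87]. Speed limits (rad/s): [2.22, 2.22, 2.79, 3.14, 3.14, 3.14].

INTERFACE

Orientations are given as [roll, pitch, yaw] about the fixed x, y, z axes, in that order (R = Rz(yaw) Ry(pitch) Rx(roll)).
In Python, from station import robot, readout, cams gives the robot as it stands. Calls block until the motion is done:
- robot.goto(position, orientation): joint-space move of the TCP to a pose.
- robot.move_straight(position, rate=0.15, rotation=None, threshold=None): straight line of the TCP; rotation=None keeps the orientation; rate is the mean speed in m/s. With threshold (N) it stops when the force on the tool has changed by that much, and returns True; else False.
- robot.set_joints(angles): joint-space move.
- robot.ungrasp() and robot.clamp(force=None): open the fingers fully, or close them until they stop; force is the grip in N (None keeps the last).
- robot.sleep(seconds).
- robot.solve_ik(position, orientation): joint angles nearest the present ones, or None.
- readout.observe(): the state.
- cams.read_camera(name): name is "side" or "top" or "wrist"; returns a dict with "pixels" (420x560x3 uint8, red, green, blue), "fx", "fy", "cx", "cy" (pixels), "origin" and "rotation" of the camera in the world; the wrist camera has in their place "T_tool_cam" (4x4, takes a point from camera to tool coordinates, whose origin is the TCP and whose axes are the flange's). Camera axes: x right, y down, z forward; pixel columns grow to the right and rows downward; lengths in m; the calibration is good to about 2 mm. A picture is of the moment at which its call begins: read the wrist's pose just before it. There is no depth.
A pose or a line that the arm cannot do raises robot.IKError and nothing moves.
- robot.job_done(): hands the job in; it is judged then, once.
The state is a dict: "time": time; "joint_positions": joint angles; "qd": joint speeds; "joint_torque": joint torques, N m; "ee_pos": TCP position; "eef_rot": TCP orientation; "wrist_force": force on the tool from outside, world axes, zero at the start; "moment": the same for the moment, N m; "finger_gap": finger opening in m; "gripper_force": force on a finger pad.
Only numpy, scipy, OpenCV 4.12 (cv2) and the standard library are available. Lean on these libraries where they do the work, as an engineer would, in place of code of your own. Each camera call takes 0.05 s, during which the arm holds its last target. There are 200 camera calls.

## Working session

There is one attempt and no reset: what is moved stays moved. The work goes in short steps, each a Python script; the robot and the scene stay as the last script left them, time stands still between calls to the robot, and variables do not carry over. Pictures are saved under pics/ and viewed, at most 10 in all, crops included, and the job is handed in when it is done.

```bash
ls; mkdir -p pics; python3 - <<'E'
from station import robot, readout, cams
import cv2,numpy as np
s=readout.observe();print(s, robot.hold_point_z)
for n in("top","side"):
    c=cams.read_camera(n);cv2.imwrite(f"pics/{n}0.png",c["pixels"][:,:,::-1])
    print(n,c["fx"],c["cx"],c["cy"],c["origin"],np.round(c["rotation"],4).tolist())
E
```

```text
pics
{'time': 0.0, 'joint_positions': array([ 1.14643904e+00,  3.51216026e-01,  1.65243056e+00,  2.03380845e-05,
        1.13910541e+00, -8.45682175e-02]), 'qd': array([0.00206911, 0.00135509, 0.0023282 , 0.00064425, 0.00175356,
       0.00105614]), 'joint_torque': array([-2.32284059e-03, -5.06100655e+01, -2.91402912e+01, -2.16425065e-04,
        4.51225744e-03,  4.10034784e-05]), 'ee_pos': array([0.18312517, 0.518264  , 0.23076704]), 'eef_rot': array([-3.14043901e+00, -1.16323084e-04,  2.80179500e+00]), 'wrist_force': array([ 0.67137497, -0.19503217,  0.74035388]), 'moment': array([0.00447276, 0.00272391, 0.03828959]), 'gripper_force': 0.0, 'finger_gap': 0.08522005854390685} 0.0187
top 514.2452231022014 274.215345321167 204.13095100600424 [ 0.38061524 -0.01744252  1.31839294] [-3.0057, 0.0034, -1.5763]
side 380.8570099529965 286.2976676673182 207.05879476850666 [ 0.15610022 -0.6191512   0.66044404] [-2.2254, -0.0041, -0.5618]
```

View pics/top0.png

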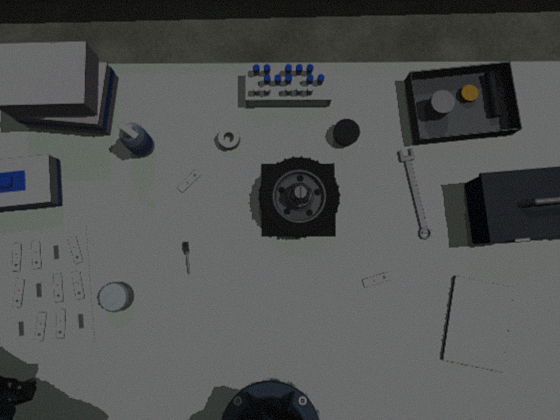

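View pics/side0.png

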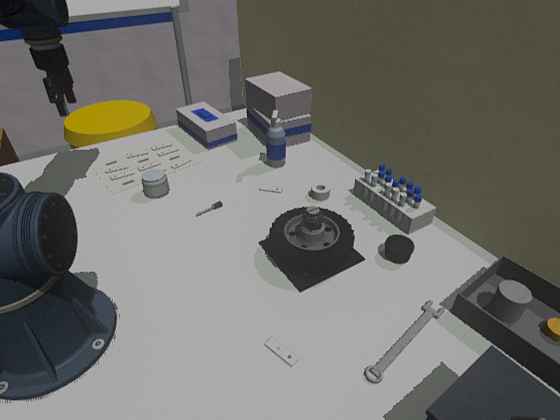

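Top view: nut at about (300,192), pin grip (185,246) with tip (188,272); surroundings of both are fairly clear. Next, wrist close-ups of both.

```bash
cat > h.py <<'E'
from station import robot, readout, cams
import cv2,numpy as np
from scipy.spatial.transform import Rotation as R
def rpy(v): return R.from_euler('xyz',v).as_matrix()
def snap(name,f):
    s=readout.observe(); c=cams.read_camera(name)
    if name=="wrist":
        T=np.eye(4);T[:3,:3]=rpy(s["eef_rot"]);T[:3,3]=s["ee_pos"];T=T@np.array(c["T_tool_cam"])
        c["o"],c["M"]=T[:3,3],T[:3,:3]
    else: c["o"],c["M"]=np.array(c["origin"]),rpy(c["rotation"])
    cv2.imwrite(f"pics/{f}.png",c["pixels"][:,:,::-1]); np.savez(f"pics/{f}.npz",**{k:c[k] for k in("fx","fy","cx","cy","o","M","pixels")})
    return c
def ray(c,u,v,z):
    d=c["M"]@np.array([(u-c["cx"])/c["fx"],(v-c["cy"])/c["fy"],1]); return c["o"]+d*(z-c["o"][2])/d[2]
def st():
    s=readout.observe(); return s
E
python3 - <<'E'
from h import *
c=snap("top","top1")
for u,v,z in((300,192,.13),(185,246,.014),(188,272,.007),(189,181,.005)): print(ray(c,u,v,z))
c=cams.read_camera("wrist");print(np.round(c["T_tool_cam"],3),c["fx"],c["cx"],c["cy"])
E
```

```text
[ 0.57140903 -0.07481908  0.13      ]
[0.45326275 0.21256711 0.014     ]
[0.38794976 0.20502252 0.007     ]
[0.62210927 0.20680813 0.005     ]
[[-0.    -0.954 -0.301  0.078]
 [ 1.    -0.001  0.     0.   ]
 [-0.    -0.301  0.954 -0.144]
 [ 0.     0.     0.     1.   ]] 368.60834395191694 276.5568964868506 209.38157992673763
```

```bash
python3 - <<'E'
from h import *
robot.goto([0.44,0.21,0.115],[np.pi,0,np.pi]); snap("wrist","wpin")
print(readout.observe()["time"],readout.observe()["eef_rot"])
robot.goto([0.571+.02,-0.075,0.19],[np.pi,0,np.pi]); snap("wrist","wnut"); s=readout.observe()
print(s["time"],s["joint_positions"],s["ee_pos"])
for y in np.radians(range(-180,181,30)):
    q=robot.solve_ik([.571,-.075,.1],[np.pi,0,y]); print(round(np.degrees(y)), None if q is None else np.round(q,2))
E
```

```text
1.7917 [ 3.14133709e+00  4.93277835e-04 -3.14084504e+00]
3.0917 [-2.02320535e-01  4.76323617e-01  1.57164124e+00  2.18011326e-04
  1.09452095e+00 -1.77460279e+00] [ 0.59065344 -0.0736384   0.18963675]
-180 [-0.21  0.56  1.69  0.    0.89 -1.78]
-150 [-0.21  0.56  1.69  0.    0.89 -2.31]
-120 [-0.21  0.56  1.69 -0.    0.89 -2.83]
-90 None
-60 [-0.21  0.56  1.69 -0.    0.89  2.41]
-30 [-0.21  0.56  1.69 -0.    0.89  1.88]
0 [-0.21  0.56  1.69 -0.    0.89  1.36]
30 [-0.21  0.56  1.69 -0.    0.89  0.84]
60 [-0.21  0.56  1.69 -0.    0.89  0.31]
90 [-0.21  0.56  1.69 -0.    0.89 -0.21]
120 [-0.21  0.56  1.69  0.    0.89 -0.74]
150 [-0.21  0.56  1.69  0.    0.89 -1.26]
180 [-0.21  0.56  1.69  0.    0.89 -1.78]
```

View pics/wpin.png

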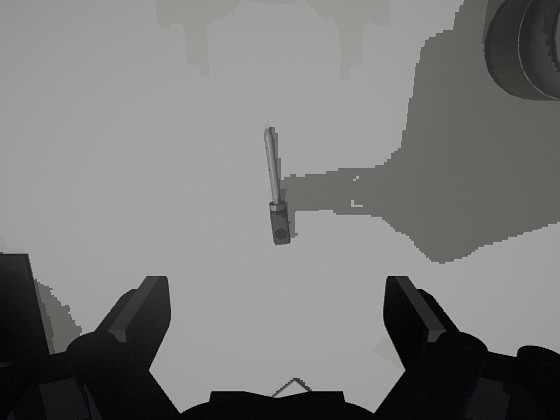

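View pics/wnut.png

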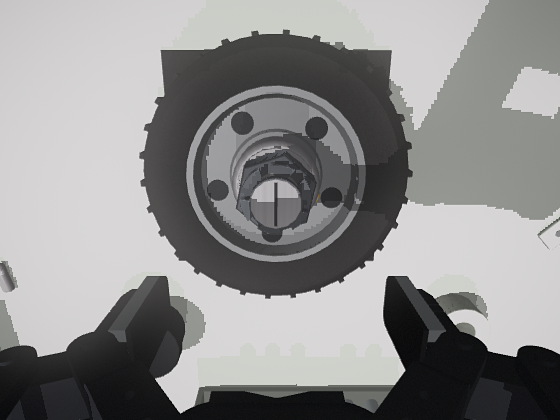

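The pin lies with its tip toward the base (tip ~(268,127), block (281,225)); the saw cut is near vertical in the image at (276,200). Zoom in on the nut to get angles.

```bash
python3 - <<'E'
from h import *
im=cv2.imread("pics/wnut.png")[130:250,216:336]
im=cv2.convertScaleAbs(im,alpha=1.6,beta=10)
cv2.imwrite("pics/z1.png",cv2.resize(im,None,fx=5,fy=5,interpolation=cv2.INTER_CUBIC))
# saw cut
c=np.load("pics/wnut.npz"); g=cv2.cvtColor(c["pixels"],cv2.COLOR_RGB2GRAY)
P=[]
for v in range(186,216):
    row=g[v,265:288].astype(float); b=np.median(row)-row; b[b<.4*b.max()]=0
    P.append(ray(c,265+(b*np.arange(23)).sum()/b.sum(),v,.13)[:2])
P=np.array(P); d=P-np.median(P,0); k=np.polyfit(P[:,0],P[:,1],1); r=P[:,1]-np.polyval(k,P[:,0]); m=abs(r)<.0006
k=np.polyfit(P[m,0],P[m,1],1); print("cut deg",np.degrees(np.arctan(k[0])),m.sum(),k,P[0],P[-1])
# axle disc: bright top
m=(g>115).astype(np.uint8)[165:240,235:320]; print(g[190:212:5,250:305:5])
# pin
c=np.load("pics/wpin.npz"); hsv=cv2.cvtColor(c["pixels"],cv2.COLOR_RGB2GRAY)
for u,v,z in((268,127,.007),(277,200,.007),(279.5,211,.014),(282.5,243,.014)): print(ray(c,u,v,z))
E
```

```text
cut deg -0.7865052550738124 30 [-0.01372797 -0.0661399 ] [ 0.56322755 -0.0739654 ] [ 0.58057262 -0.07414902]
[[ 91 194 188 178 182  62 179 176 179 183  52]
 [ 84 188 187 178 182  62 180 177 179 180  66]
 [ 84 111 189 180 184  49 112 111 112 113 112]
 [ 74 114 115 110 113  48 112 112 112 114 112]
 [ 65 113 116 110 114  48 114 113 115 114  98]]
[0.3839841  0.20538178 0.007     ]
[0.43486703 0.21142864 0.007     ]
[0.4408428  0.21316598 0.014     ]
[0.46497304 0.21537742 0.014     ]
```

View pics/z1.png

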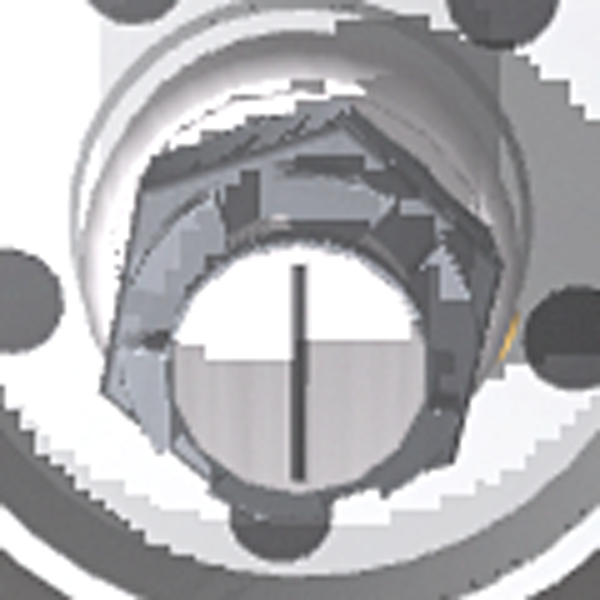

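```bash
python3 - <<'E'
from h import *
c=np.load("pics/wnut.npz")
o=ray(c,275.8,204.1,.13);print("axis",o)
for (a,b) in ((147,182),(345,122),(500,255),(458,465),(106,390)):
  for z in (.110,.09):
    p=ray(c,216+a/5,130+b/5,z)-o; print((a,b),z,np.round(np.hypot(*p[:2])*1000,1),np.round(np.degrees(np.arctan2(p[1],p[0])),1),end=" | ")
  print()
E
```

```text
axis [ 0.57395292 -0.07374909  0.13      ]
(147, 182) 0.11 26.0 -134.2 | (147, 182) 0.09 24.9 -125.1 | 
(345, 122) 0.11 26.1 167.7 | (345, 122) 0.09 23.2 164.9 | 
(500, 255) 0.11 26.5 109.9 | (500, 255) 0.09 27.5 99.1 | 
(458, 465) 0.11 27.7 47.6 | (458, 465) 0.09 34.0 40.8 | 
(106, 390) 0.11 26.0 -70.8 | (106, 390) 0.09 30.6 -61.1 |
```

```bash
python3 - <<'E'
from h import *
y=np.radians(228)
robot.goto([.5735,-.0739,.16],[np.pi,0,y])
print(robot.move_straight([.5735,-.0739,.087],rate=.1,threshold=15))
s=readout.observe();print(s["time"],s["ee_pos"],s["joint_positions"],s["wrist_force"])
robot.clamp(force=20)
s=readout.observe();print(s["finger_gap"],s["gripper_force"],s["wrist_force"],s["moment"],s["ee_pos"],s["time"],np.degrees(s["eef_rot"]))
E
```

```text
False
4.7917 [ 0.57388299 -0.07397422  0.08753986] [-2.08649520e-01  5.82271759e-01  1.68882657e+00  1.80959704e-05
  8.69557096e-01 -2.61712550e+00] [-0.2901804  -0.62408685  0.03545304]
0.04580813175378651 24.65172976255417 [ 0.64605095 -3.81818679  3.78340178] [-0.65336227 -0.36422391  0.08116595] [ 0.57430577 -0.07442339  0.08774104] 5.2333 [-1.79871283e+02  4.24824690e-02 -1.31993398e+02]
```

```bash
python3 - <<'E'
from h import *
robot.clamp(force=100)
s=readout.observe();print(s["finger_gap"],s["wrist_force"],s["moment"],s["time"])
q=np.array(s["joint_positions"]);q[5]=-2.617
hits=0;L=[]
while q[5]<2.8:
    q[5]+=np.radians(3); robot.set_joints(q); s=readout.observe()
    L.append((round(s["time"],2),round(np.degrees(s["eef_rot"][2]),1),round(s["moment"][2],2),round(np.linalg.norm(s["wrist_force"]),1)))
    if s["moment"][2]>.55: hits+=1
    else: hits=0
    if hits>=2 or s["time"]>22 or np.linalg.norm(s["wrist_force"])>60: break
print(*L,sep="\n")
E
```

```text
0.044449355538414906 [ 1.04709876 -3.00973989  8.94945493] [-0.60323978  0.00604629  0.03054906] 5.45
(5.7, np.float64(-135.0), np.float64(-0.1), np.float64(3.0))
(5.95, np.float64(-137.9), np.float64(-0.08), np.float64(3.8))
(6.2, np.float64(-140.9), np.float64(-0.12), np.float64(4.2))
(6.45, np.float64(-143.9), np.float64(-0.08), np.float64(5.4))
(6.7, np.float64(-146.9), np.float64(-0.06), np.float64(5.6))
(6.95, np.float64(-149.9), np.float64(-0.1), np.float64(5.0))
(7.2, np.float64(-152.9), np.float64(-0.06), np.float64(5.5))
(7.45, np.float64(-155.9), np.float64(-0.07), np.float64(5.3))
(7.7, np.float64(-158.9), np.float64(-0.07), np.float64(4.7))
(7.95, np.float64(-161.9), np.float64(-0.11), np.float64(6.1))
(8.2, np.float64(-164.9), np.float64(-0.14), np.float64(5.5))
(8.45, np.float64(-167.9), np.float64(-0.11), np.float64(4.7))
(8.7, np.float64(-170.8), np.float64(0.36), np.float64(7.1))
(8.95, np.float64(-173.8), np.float64(0.52), np.float64(6.5))
(9.2, np.float64(-176.8), np.float64(0.54), np.float64(5.0))
(9.45, np.float64(-179.8), np.float64(0.58), np.float64(4.8))
(9.7, np.float64(177.2), np.float64(0.62), np.float64(5.5))
```

```bash
python3 - <<'E'
from h import *
s=readout.observe();q=np.array(s["joint_positions"]);q[5]+=0.003
n=9;dq=np.radians((177.2-149.6)/n)
for i in range(n):
    q[5]+=dq; robot.set_joints(q); s=readout.observe(); print(round(np.degrees(s["eef_rot"][2]),2),round(s["moment"][2],2),end="; ")
print(s["finger_gap"],s["wrist_force"],s["time"])
robot.ungrasp(); s=readout.observe();p=s["ee_pos"];print(np.degrees(s["eef_rot"]),s["moment"])
robot.move_straight([p[0],p[1],.17],rate=.2)
robot.goto([.594,-.0737,.175],[np.pi,0,np.pi]); c=snap("wrist","wnut2");print(readout.observe()["time"])
im=cv2.imread("pics/wnut2.png")[130:280,201:351]
im=cv2.convertScaleAbs(im,alpha=1.6,beta=10)
cv2.imwrite("pics/z2.png",cv2.resize(im,None,fx=4,fy=4,interpolation=cv2.INTER_CUBIC))
E
```

```text
174.13 0.57; 171.03 0.56; 167.96 0.53; 164.88 0.53; 161.82 0.52; 158.75 0.49; 155.68 0.5; 152.62 0.54; 149.55 0.49; 0.044455229911167585 [ 0.63614336 -1.1768397   5.1496513 ] 11.95
[-1.79998333e+02  1.34371384e-01  1.49412390e+02] [-0.00953066  0.00238654  0.051413  ]
13.6167
```

View pics/z2.png

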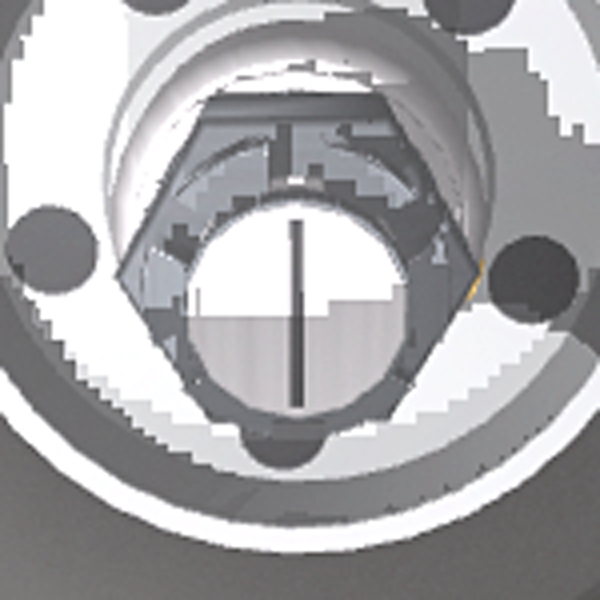

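The nut stands with its corners level (118,273)-(478,270) and the slot centred at about x=298 on the cut at 297, so slot and hole line up within about 1°. Now the pin.

```bash
python3 - <<'E'
from h import *
y=np.radians(186.8)
robot.move_straight([.594,-.0737,.22],rate=.25)
robot.goto([.4552,.2141,.07],[np.pi,0,y])
print(robot.move_straight([.4552,.2141,.0035],rate=.08,threshold=8))
robot.clamp(force=40); s=readout.observe();print(s["finger_gap"],s["gripper_force"],s["ee_pos"],s["eef_rot"],s["wrist_force"],s["time"])
p=s["ee_pos"]; robot.move_straight([p[0],p[1],.2],rate=.2)
# pre-insertion, tip 20 mm off the axle face
d=np.radians(179.4); ax=np.array([.574,-.074])
pz=s["ee_pos"][2]+.1175-.007
u=np.array([np.cos(d),np.sin(d)]); g=ax-u*(.069+.041+.003)
robot.goto([*g,pz+.06],[np.pi,0,d]); robot.move_straight([*g,pz],rate=.1,threshold=10)
c=snap("wrist","wins");s=readout.observe();print(pz,s["ee_pos"],s["eef_rot"],s["wrist_force"],s["finger_gap"],s["time"])
E
```

```text
False
0.010857751115033874 42.054158449172974 [0.45525274 0.21412567 0.00369621] [ 3.14157290e+00  1.34131629e-04 -3.02290212e+00] [-1.25548739 -0.42232856  4.57865743] 16.925
0.11419621267389406 [ 0.68744958 -0.07525304  0.11504241] [-3.14134874e+00  1.32295578e-03  3.13111859e+00] [-0.06286628  0.28930838 -0.88410007] 0.010783892801078885 20.25
```

View pics/wins.png

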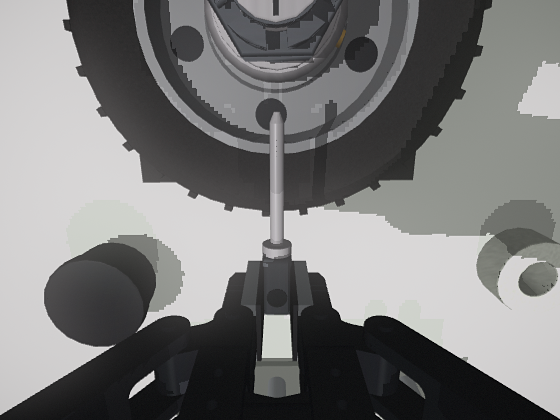

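```bash
python3 - <<'E'
from h import *
d=np.radians(179.4)
s=readout.observe();print(s["ee_pos"]); 
c=np.load("pics/wins.npz")
t=ray(c,276,113,.1179); print("tip",t, s["ee_pos"][0]-t[0])
p=s["ee_pos"]
robot.move_straight([.6655,-.0750,.1140],rate=.1,threshold=6)
robot.sleep(.3)
c=snap("wrist","wins2");s=readout.observe();print(s["ee_pos"],s["eef_rot"],s["wrist_force"],s["time"])
E
```

```text
[ 0.68744958 -0.07525304  0.11504241]
tip [ 0.61666852 -0.07417027  0.1179    ] 0.07078105233324172
[ 0.66572899 -0.07500021  0.11393754] [3.14158194e+00 9.40291021e-05 3.13112405e+00] [-0.78321185 -0.04910266 -0.42977575] 20.9667
```

View pics/wins2.png

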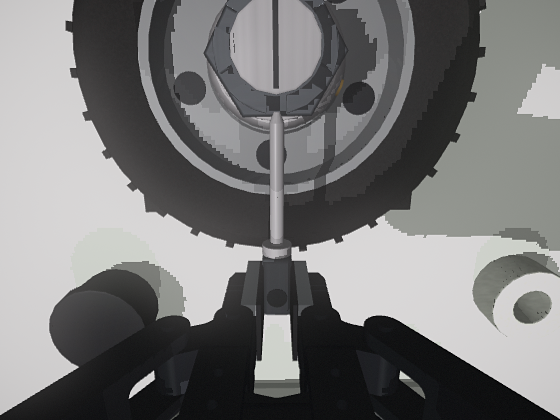

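```bash
python3 - <<'E'
from h import *
c=np.load("pics/wins2.npz"); g=cv2.cvtColor(c["pixels"],cv2.COLOR_RGB2GRAY).astype(float)
P=[];Q=[]
for v in range(5,82,3):
    row=g[v,264:288]; b=np.median(row)-row; b[b<.4*b.max()]=0
    P.append(ray(c,264+(b*np.arange(24)).sum()/b.sum(),v,.13)[:2])
for v in range(135,236,4):
    dx=np.diff(cv2.GaussianBlur(g[v:v+1,255:300],(3,1),0)[0]); k=np.abs(dx); l=np.argmax(k[:22]); r=22+np.argmax(k[22:])
    Q.append((*ray(c,255+(l+r)/2+.5,v,.1175)[:2],r-l))
    if v%20==15: print(v,g[v,266:290].astype(int))
P=np.array(P);Q=np.array(Q)
for A in(P,Q):
    k=np.polyfit(A[:,0],A[:,1],1);print(np.degrees(np.arctan(k[0])),np.polyval(k,.574),np.polyval(k,.5945),np.std(A[:,1]-np.polyval(k,A[:,0])))
print(Q[:,2])
E
```

```text
135 [138 139 139 124 142 154 157 163 179 196 169 155 146 139 132 120 104  75
 115 137 136 135 135 135]
155 [ 62  62  59  72 141 154 158 163 175 194 168 154 146 139 130 120 104  77
  59  56  74 135 134 133]
175 [ 69  68  67  70 140 152 157 161 172 189 167 154 146 139 131 119 101  74
  71  71  72  72  73  73]
195 [ 52  51  49  45 144 164 171 176 183 197 185 174 165 157 149 135 115  86
  52  52  51  55  56  56]
215 [ 59  59  59  38 157 162 171 176 181 192 184 174 165 157 148 136 114  73
  47  47  48  49  48  49]
235 [ 63  63  51  46 105 162 172 175 181 188 185 176 166 157 149 135 112  67
  50  52  51  51  50  51]
0.0614292206278402 -0.07397228755127264 -0.07395030862863489 3.7880747760393064e-05
-1.8658635699584996 -0.07243508467765485 -0.07310291275877803 0.0003752629004823845
[ 8. 15. 15. 15. 17. 17. 16. 14. 14.  7. 12. 13. 13. 13. 11. 13. 13. 13.
 13. 13. 13. 13. 13. 13. 12. 12.]
```

Pin shank (column 276.5 throughout) and saw cut (column 275.5) agree to 0.1 mm laterally, so I'll ease the pin in with a low force stop.

```bash
python3 - <<'E'
from h import *
d=np.radians(179.6);u=np.array([np.cos(d),np.sin(d)]);ax=np.array([.574,-.0740])
for x in (.083,.075,.060,.046,.0385):
    hit=robot.move_straight([*(ax-u*x),.1142],rate=.025,rotation=[np.pi,0,d],threshold=5)
    s=readout.observe();print(hit,s["ee_pos"],np.round(s["wrist_force"],1),np.round(s["moment"],2),s["finger_gap"],s["time"])
    if hit: break
c=snap("wrist","wins3")
E
```

```text
False [ 0.65697513 -0.07459539  0.114336  ] [-0.2 -0.3 -0.7] [-0.04  0.01  0.02] 0.01071852833708805 21.4583
False [ 0.64896548 -0.0745505   0.1142935 ] [ 0.3  0.5 -0.2] [0.04 0.01 0.02] 0.01041703873508313 21.925
False [ 0.63409883 -0.07444161  0.11429089] [ 0.3  0.9 -1.3] [ 0.02  0.   -0.02] 0.010614103389446856 22.675
False [ 0.6201011  -0.07432987  0.11429202] [ 0.  -0.5 -0.6] [ 0.01 -0.01  0.01] 0.010704548235820316 23.3833
True [ 0.61360635 -0.0743466   0.11454808] [ 3.4 -0.1  1.5] [ 0.01 -0.58 -0.02] 0.010867040001673425 23.725
```

```bash
python3 - <<'E'
from h import *
robot.ungrasp(); s=readout.observe();p=s["ee_pos"];print(s["wrist_force"],s["finger_gap"])
robot.move_straight([p[0],p[1],.21],rate=.12); robot.sleep(.2)
c=snap("wrist","wend");s=readout.observe();print(s["time"],s["wrist_force"])
im=cv2.convertScaleAbs(cv2.imread("pics/wend.png")[90:290,176:376],alpha=1.5,beta=10)
cv2.imwrite("pics/z3.png",cv2.resize(im,None,fx=3,fy=3,interpolation=cv2.INTER_CUBIC))
E
```

```text
[ 0.47052855 -0.51138871  0.10647967] 0.0852373412080318
25.6833 [-0.17855702 -0.72902769 -0.49458176]
```

View pics/z3.png

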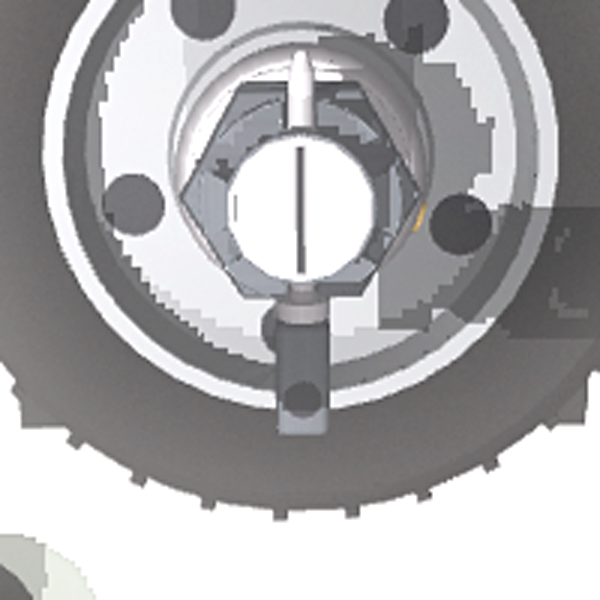

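The pin is through slot and axle, tip at (303,52), shoulder at (302,308) beside the crown. I'll check the tip's distance from the axis, which should be 31 mm, then hand in if it agrees.

```bash
python3 - <<'E'
from h import *
c=np.load("pics/wend.npz"); f=lambda a,b,z: ray(c,176+a/3,90+b/3,z)
o=f(300,209,.13);t=f(303,50,.1172);b=f(302,433,.112);b2=f(302,433,.1245);print(o,t-o,b-o,b2-o)
e=(o-t)[0]
if abs(e-.031)<.003: robot.job_done();print("handed in")
E
```

```text
[ 0.57378155 -0.07377918  0.13      ] [-0.03068016  0.00084439 -0.0128    ] [ 5.57622551e-02  7.15142635e-06 -1.80000000e-02] [ 5.08736516e-02  3.58187468e-05 -5.50000000e-03]
the job is handed in; nothing more can be done
handed in
```

I seated the castle nut and turned it about 41° further to the next slot in line with the cross hole. The pin is through slot and hole with its shoulder at the nut's crown, eased in with a 5 N force stop and let go. The job was handed in at about 26 s, and the judging result was not shown.

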